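# Set the viewer's push-pull rod to its middle click and release the exposure

## Task

The beam-splitter rod of the bench viewer is pushed in; pull it out to its middle click position, so that it sits there by itself with its knob let go. Then press the round key on top of the viewer's head to take the exposure, not before the rod has clicked in, and leave the rod in the middle click. Do not shift or tip the flask that stands beside the viewer.

Things in the scene. Friction and masses are not known exactly. Their poses are not given: they have to be found in the camera images.
- viewer: fixed white bench viewer, C-shaped seen from the side, 176 x 120 x 236 mm; origin at the centre of its underside, z up, x from its front to its back (its front looks to the robot). Housing below: 120 x 120 mm, deck at z = 114 mm, front face with the rod at x = -60 mm. Head above: 116 mm wide, x = -116 to +60 mm, z = 196 to 236 mm.
- head_edge (a point): middle of the lower front edge of the viewer's overhanging head, 196 mm above the table; axes as the viewer's. The knob lies behind and below it, so a tool that points straight down cannot reach the knob: come from the front, tilted about 40 to 45 degrees from vertical (pointing along the viewer's x and down)
- selector_knob (a point): centre of the black knob on the end of the steel push-pull rod, 80 mm above the table, at viewer y = 0; viewer x = -86 mm when fully in; axes as the viewer's. Knob 22 mm long along x, 25 mm in diameter, with a 29 mm rim on its outer (front) end; behind it the bare rod, 10 mm in diameter. Grasp it across, along the viewer's y
- selector (a joint): travel of the rod in m: 0 fully in, 0.036 fully out (pulled along the viewer's -x). Starts at 0 to 0.004. The middle click lies somewhere from 0.013 to 0.028, differently each time (adjustable detent); no pose shows where. Friction about 1.2 N. Let go within 3 mm of the click the rod snaps to it; elsewhere it stays where it is. It weighs 250 g, on a slide
- telltale (a joint): height in m of the thin steel pin standing out of the deck, riding on the rod's detent: 0 in the middle click, 0.003 away from it, 0.005 on the crests 5 mm before and after. Felt while pulling slowly, against the steady drag: first 1 to 3 N more for 4 mm (hump), then the notch draws the rod in with 3 to 4 N; none at the click; then quickly 4 to 7 N back. Same from the far side.
- key_top (a point): centre of the upper face of the round black exposure key, 26 mm in diameter, on the top of the viewer's head near its front (viewer x = -70 mm, y = 0, about 258 mm above the table, 22 mm above the head); pressed straight down
- key (a joint): travel of the key in m: 0 up, 0.006 fully down; springs back; fully down takes 4 N; it counts as pressed beyond 0.004
- flask_mid (a point): loose conical flask, 62 mm in diameter and 88 mm tall, standing on the table; the point lies on its axis, 40 mm up. To be left alone

How it is judged:
By the outcome, as a careful person would: the job done as asked, in the order asked, and still so for the second after the job is handed in, with the robot touching nothing.
It also fails if it takes over 58 s, if anything falls off the work surface, if the arm or the gripper's body presses on something with over 40 N, if the wrist force passes 120 N, or if a joint passes its speed limit or range.

## Robot

A 6-joint arm with a two-finger parallel gripper is mounted at the origin on the work surface; the furniture and walls round the work are solid. World frame = base frame: x ahead of the robot, y to its left, z up, the work surface at z = 0. Lengths are in m, angles in rad, forces in N, time in s.
With the tool pointing down it reaches from about 0.275 to 0.75 m from the base axis. Payload 10.2 kg.
Tool frame: the origin (TCP) lies at the very end of the fingers, on their centre line; the grasp point (between the pads) lies 19 mm behind it; z points along the fingers, y is the line along which they close (so a half turn about z gives the same grasp; the last joint's range is limited). The gripper opens to 88 mm and grips with 3 to 60 N. Pads are 18 mm wide; open, the fingers measure 123 mm over their backs; the gripper's body (75 mm by 187 mm) begins 45 mm behind the grasp point.
Start: joints at [-1.416, 0.313, 1.498, -0, 1.331, -0.223], TCP at [0.194, -0.488, 0.239] pointing down, gripper open.
Joint ranges: [-2.94, 2.94], [-0.97, 2.17], [0.19, 2.56], [-1.23, 4.37], [0.02, 3.11], [-2.88, 2.88]. Speed limits (rad/s): [2.39, 2.39, 3.01, 3.14, 3.14, 3.14].

## Interface

Orientations are given as a unit quaternion [w, x, y, z].
In Python, from workcell import * gives the robot as it stands.
- The arm moves only by the shell command python3 -m creep 'ROWS' [FORCE]. ROWS is JSON, a list that holds one entry, the list of rows, each a list of 5 numbers: the closure, from -1 (fully open) to 1 (shut), then the shift along the tool's x, y, z in units of 40 mm (1.0 is 40 mm), then the turn about the tool's z in units of 6 degrees (1.0 is 6 degrees). In form: [[[gripper, tx, ty, tz, twist], ...]]. A call has exactly 5 rows; each row is the pose to reach, as a shift and turn from the pose commanded when the call began, along the tool's axes at that moment; what a row does not reach only later rows make up. A row lasts 1/10 s, in which the tool goes at most 50 mm and 8.59 degrees, less where a joint would pass 70% of its speed; a pose out of reach is approached as far as the arm can. A call with a gripper value outside its range is refused whole. The fingers move at their own pace and stop on an object; FORCE is the grip in N (left out, the last holds). Time passes only in rows, so rows that repeat a pose let the fingers close, or fill a call up. It gives the time, the measured TCP pose, the force, the opening and the grip force at its end, in the units of the state.
- state(): the state, without advancing time (a new reading comes with each control period).
- get_image(name): name is "scene" or "top"; returns a dict with "image" (480x640x3 uint8, blue, green, red), "fx", "fy", "cx", "cy" (pixels), "cam_to_world" (4x4, takes a point from camera to world coordinates). Camera axes: x right, y up, looking along -z (the intrinsics and any distortion apply to the point x, -y, -z); pixel columns grow to the right and rows downward; lengths in m; the calibration is good to about 2 mm. A picture is of the moment at which its call begins. There is no depth.
- job_done(): hands the job in; it is judged then, once.
The state is a dict: "clock": time; "qpos": joint angles; "qvel": joint speeds; "joint_torque": joint torques, N m; "ee_pos": TCP position; "ee_rot": TCP orientation; "wrist_force": force on the tool from outside, world axes, zero at the start; "ft_torque": the same for the moment, N m; "opening": finger opening in m; "gripper_force": force on a finger pad.
Only numpy, scipy, OpenCV 4.12 (cv2) and the standard library are available. Lean on these libraries where they do the work, as an engineer would, in place of code of your own. Each camera call takes 0.05 s, during which the arm holds its last target. There are 200 camera calls.

## Working session

There is one attempt and no reset: what is moved stays moved. The work goes in short steps, Python scripts to look and compute and a shell command to move; the robot and the scene stay as the last step left them, time stands still between calls to the robot, and variables do not carry over. Pictures are saved under pics/ and viewed, at most 10 in all, crops included, and the job is handed in when it is done.

```bash
mkdir -p pics; ls; python3 - <<'E'
from workcell import *
import cv2,numpy as np
s=state();print({k:np.round(v,3).tolist() for k,v in s.items()})
for n in("scene","top"):
    d=get_image(n);cv2.imwrite(f"pics/{n}0.png",d["image"]);print(n,d["fx"],d["fy"],d["cx"],d["cy"],np.round(d["cam_to_world"],4).tolist(),[k for k in d])
E
```

```text
pics
{'clock': 0.0, 'qpos': [-1.416, 0.313, 1.498, -0.0, 1.331, -0.223], 'qvel': [0.002, -0.0, -0.002, -0.001, 0.0, -0.0], 'joint_torque': [0.002, -40.22, -25.228, 0.069, 0.035, -0.0], 'ee_pos': [0.194, -0.488, 0.238], 'ee_rot': [-0.001, 0.982, 0.188, 0.0], 'wrist_force': [0.309, -0.872, 0.612], 'ft_torque': [0.001, -0.015, 0.045], 'gripper_force': 0.0, 'opening': 0.088}
scene 606.7058035483858 606.7058035483858 310.74974835088284 249.3071167855173 [[-0.8039, -0.2364, 0.5457, 0.9405], [0.5944, -0.3488, 0.7246, 0.5223], [0.0191, 0.9069, 0.4209, 0.551], [0.0, 0.0, 0.0, 1.0]] ['image', 'fx', 'fy', 'cx', 'cy', 'cam_to_world']
top 433.4708893096898 433.4708893096898 316.9954709605114 235.25545403617895 [[0.1209, 0.7897, -0.6014, -0.0486], [-0.9926, 0.1044, -0.0625, -0.1714], [0.0135, 0.6045, 0.7965, 0.8261], [0.0, 0.0, 0.0, 1.0]] ['image', 'fx', 'fy', 'cx', 'cy', 'cam_to_world']
```

View pics/scene0.png

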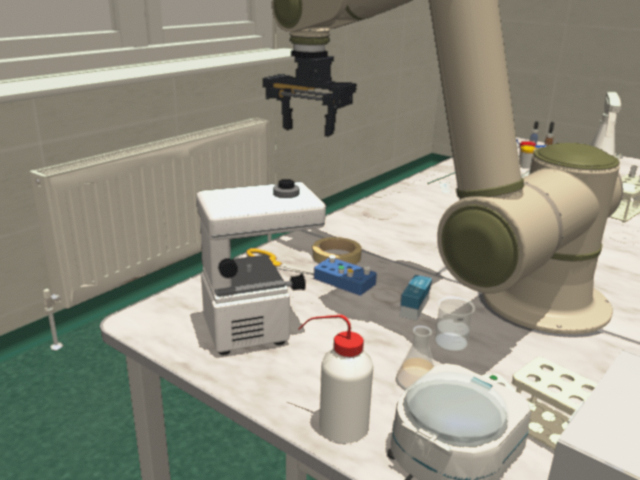

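View pics/top0.png

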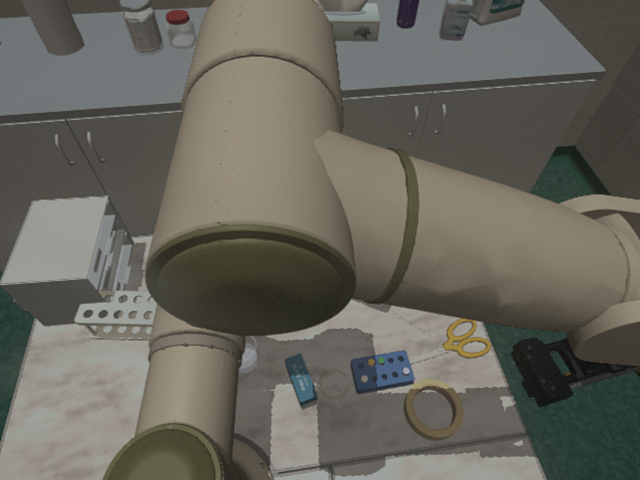

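The scene view shows the viewer at about (250,265), its key at (286,185) and its knob at (298,283). In the top view the arm hides the viewer. I'll zoom in on the scene view.

```bash
python3 - <<'E'
import cv2
i=cv2.imread("pics/scene0.png")[165:365,180:380];cv2.imwrite("pics/z.png",cv2.resize(i,(600,600),interpolation=cv2.INTER_CUBIC))
E
```

```text
(no output)
```

View pics/z.png

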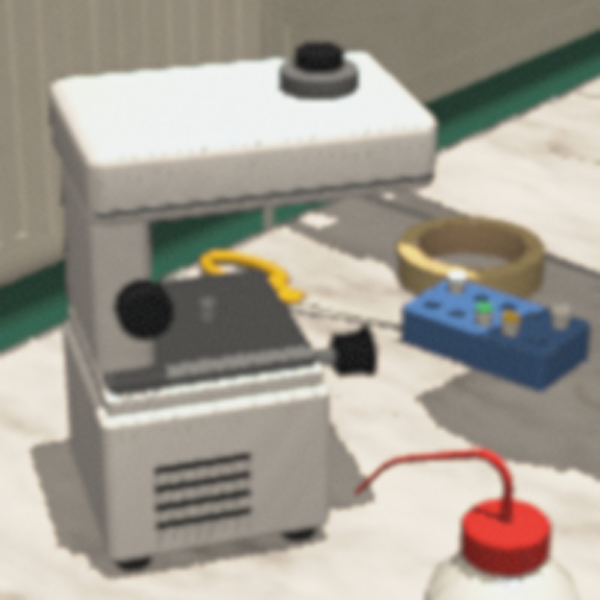

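```bash
cat > h.py <<'E'
import numpy as np
from workcell import *
def ray(d,u,v,z):
    T=np.array(d["cam_to_world"]);r=T[:3,:3]@[(u-d["cx"])/d["fx"],-(v-d["cy"])/d["fy"],-1];o=T[:3,3]
    return o+r*(z-o[2])/r[2]
def proj(d,p):
    T=np.array(d["cam_to_world"]);c=T[:3,:3].T@(np.array(p)-T[:3,3])
    return d["cx"]+d["fx"]*c[0]/-c[2], d["cy"]-d["fy"]*c[1]/-c[2]
E
python3 - <<'E'
from h import *
d=get_image("scene")
P=lambda a,b,z:ray(d,180+a/3,165+b/3,z)
for n,a,b,z in[("key",319,49,.258),("knob",354,352,.08),("edgeback",100,216,.196),("edgefront",432,183,.196),("topfrontfar",362,52,.236),("topfrontnear",436,125,.236),("topbacknear",98,165,.236),("topbackfar",54,82,.236),("deckfrontnear",325,360,.114),("deckbacknear",108,390,.114),("deckfrontfar",258,272,.114)]:print(n,P(a,b,z).round(4))
# flask
print("flask base",ray(d,413,380,0).round(3),"flask mouth",ray(d,423,331,.088).round(3))
print("bottle top",ray(d,349,342,.17),"bottlebase",ray(d,345,430,0), "blue",ray(d,345,285,0.0))
E
```

```text
key [ 0.4463 -0.1987  0.258 ]
knob [ 0.4242 -0.1963  0.08  ]
edgeback [ 0.5716 -0.2017  0.196 ]
edgefront [ 0.4136 -0.1451  0.196 ]
topfrontfar [ 0.3927 -0.2359  0.236 ]
topfrontnear [ 0.4268 -0.1266  0.236 ]
topbacknear [ 0.5866 -0.1716  0.236 ]
topbackfar [ 0.5519 -0.2834  0.236 ]
deckfrontnear [ 0.4785 -0.1457  0.114 ]
deckbacknear [ 0.5832 -0.1801  0.114 ]
deckfrontfar [ 0.4507 -0.2516  0.114 ]
flask base [0.374 0.029 0.   ] flask mouth [0.372 0.035 0.088]
bottle top [0.55810591 0.089736   0.17      ] bottlebase [0.52464567 0.05340326 0.        ] blue [ 0.26838175 -0.25843867  0.        ]
```

```bash
python3 -m creep '[[[-1,0,0,-1.2,1.3],[-1,0,0,-2.4,2.6],[-1,0,0,-3.6,3.9],[-1,0,0,-4.8,5.2],[-1,0,0,-4.8,6.45]]]' 20; python3 - <<'E'
from h import *
from scipy.spatial.transform import Rotation as R
s=state();print(s["clock"],s["ee_pos"],s["qpos"]);print(R.from_quat(np.roll(s["ee_rot"],-1)).as_matrix().round(3))
E
```

```text
clock: 0.65
ee_pos: [0.1938, -0.4885, 0.4368]
ee_rot: [0.005, 0.989, -0.151, 0.002]
wrist_force: [-0.9, -0.5, -0.4]
opening: 0.0881
gripper_force: 0.0
0.65 [ 0.19377459 -0.48845966  0.43681609] [-1.41630204e+00  2.64852668e-01  1.05790822e+00  9.35896954e-06
  1.80809727e+00  4.57610200e-01]
[[ 0.954 -0.299  0.002]
 [-0.298 -0.954 -0.011]
 [ 0.005  0.01  -1.   ]]
```

```bash
python3 -m creep '[[[-1,0.5,-1.1,0,0],[-1,1,-2.2,0,0],[-1,1.5,-3.3,0,0],[-1,2,-4.4,0,0],[-1,2.5,-5.5,0,0]]]'; python3 -m creep '[[[-1,0.5,-1.1,0,0],[-1,1,-2.2,0,0],[-1,1.5,-3.3,0,0],[-1,2,-4.4,0,0],[-1,2.5,-4.7,0,0]]]'; cat >> h.py <<'E'
from scipy.spatial.transform import Rotation as Ro
def show():
    s=state();M=Ro.from_quat(np.roll(s["ee_rot"],-1)).as_matrix()
    print(s["clock"],"p",s["ee_pos"].round(4),"q",s["qpos"].round(3));print(M.round(3));print("F",s["wrist_force"].round(2),s["opening"],s["gripper_force"])
    return s,M
E
python3 -c "from h import *;show()"
```

```text
clock: 1.15
ee_pos: [0.3546, -0.3053, 0.4306]
ee_rot: [-0.0, 0.989, -0.148, -0.0]
wrist_force: [1.2, -0.5, -0.1]
opening: 0.0878
gripper_force: 0.0
clock: 1.65
ee_pos: [0.5059, -0.153, 0.4311]
ee_rot: [-0.0, 0.989, -0.146, 0.0]
wrist_force: [-0.3, -1.1, -0.2]
opening: 0.0879
gripper_force: 0.0
1.65 p [ 0.5059 -0.153   0.4311] q [-5.160e-01  2.770e-01  1.057e+00  1.000e-03  1.807e+00  1.349e+00]
[[ 0.957 -0.289  0.001]
 [-0.289 -0.957  0.   ]
 [ 0.001 -0.001 -1.   ]]
F [-0.29 -1.11 -0.2 ] 0.08794092272076702 0.0
```

Now I'll stretch forward beyond the arm's reach and see whether the tool tilts.

```bash
python3 -m creep '[[[-1,1.2,0,0,0],[-1,2.4,0,0,0],[-1,3.6,0,0,0],[-1,4.8,0,0,0],[-1,6,0,0,0]]]'; python3 -c "from h import *;show()"; python3 -m creep '[[[-1,1.2,0,0,0],[-1,2.4,0,0,0],[-1,3.6,0,0,0],[-1,4.8,0,0,0],[-1,6,0,0,0]]]'; python3 -c "from h import *;show()"
```

```text
clock: 2.15
ee_pos: [0.677, -0.2095, 0.406]
ee_rot: [0.001, 0.989, -0.148, 0.007]
wrist_force: [-1.5, 0.7, 8.2]
opening: 0.0879
gripper_force: 0.0
2.15 p [ 0.677  -0.2095  0.406 ] q [-0.466  0.859  0.186  0.004  2.083  1.404]
[[ 0.956 -0.293  0.013]
 [-0.293 -0.956 -0.003]
 [ 0.014 -0.001 -1.   ]]
F [-1.46  0.69  8.24] 0.08794240288465906 0.0
clock: 2.65
ee_pos: [0.7176, -0.2218, 0.349]
ee_rot: [0.004, 0.989, -0.148, 0.024]
wrist_force: [-0.8, -0.5, 0.5]
opening: 0.0882
gripper_force: 0.0
2.65 p [ 0.7176 -0.2218  0.349 ] q [-0.458  0.939  0.187  0.008  1.967  1.414]
[[ 0.955 -0.293  0.047]
 [-0.293 -0.956 -0.015]
 [ 0.049  0.    -0.999]]
F [-0.8  -0.53  0.49] 0.08818253845186105 0.0
```

```bash
for i in 1 2; do python3 -m creep '[[[-1,1,0,-1,0],[-1,2,0,-2,0],[-1,3,0,-3,0],[-1,4,0,-4,0],[-1,5,0,-5,0]]]' >/dev/null; python3 -c "from h import *;show()"; done
```

```text
3.15 p [ 0.7    -0.2161  0.3938] q [-0.463  0.877  0.187  0.014  2.001  1.412]
[[ 0.953 -0.293  0.074]
 [-0.292 -0.956 -0.023]
 [ 0.077  0.    -0.997]]
F [-0.01 -0.46 -0.98] 0.08834597360470645 0.0
3.65 p [ 0.6829 -0.2107  0.4316] q [-0.469  0.823  0.188  0.019  2.029  1.409]
[[ 0.951 -0.293  0.099]
 [-0.292 -0.956 -0.031]
 [ 0.104  0.    -0.995]]
F [ 0.2  -0.6   0.49] 0.0882046834476871 0.0
```

```bash
python3 -m creep '[[[-1,1.2,0,-0.5,0],[-1,2.4,0,-1,0],[-1,3.6,0,-1.5,0],[-1,4.8,0,-2,0],[-1,6,0,-2.5,0]]]' >/dev/null; python3 -c "from h import *;show()"; 
python3 -m creep '[[[-1,12,0,-5,0],[-1,12,0,-5,0],[-1,12,0,-5,0],[-1,12,0,-5,0],[-1,12,0,-5,0]]]' >/dev/null; python3 -c "from h import *;show()"
```

```text
4.15 p [ 0.6968 -0.2147  0.4214] q [-0.467  0.839  0.188  0.024  1.985  1.413]
[[ 0.948 -0.293  0.126]
 [-0.291 -0.956 -0.039]
 [ 0.132  0.    -0.991]]
F [-0.65  0.68  0.16] 0.08801697152544043 0.0
4.65 p [ 0.7086 -0.2182  0.415 ] q [-0.465  0.85   0.188  0.029  1.944  1.416]
[[ 0.944 -0.293  0.154]
 [-0.289 -0.956 -0.048]
 [ 0.161  0.    -0.987]]
F [ 0.44 -0.33 -0.62] 0.08809667785128367 0.0
```

```bash
python3 -m creep '[[[-1,12,0,-4,0],[-1,12,0,-4,0],[-1,12,0,-4,0],[-1,12,0,-4,0],[-1,12,0,-4,0]]]' >/dev/null; python3 -m creep '[[[-1,12,0,-4,0],[-1,12,0,-4,0],[-1,12,0,-4,0],[-1,12,0,-4,0],[-1,12,0,-4,0]]]' >/dev/null
python3 -m creep '[[[-1,12,0,-4,0],[-1,12,0,-4,0],[-1,12,0,-4,0],[-1,12,0,-4,0],[-1,12,0,-4,0]]]' >/dev/null; python3 -m creep '[[[-1,12,0,-4,0],[-1,12,0,-4,0],[-1,12,0,-4,0],[-1,12,0,-4,0],[-1,12,0,-4,0]]]' >/dev/null; python3 -c "from h import *;show()"
python3 -m creep '[[[-1,12,0,-3,0],[-1,12,0,-3,0],[-1,12,0,-3,0],[-1,12,0,-3,0],[-1,12,0,-3,0]]]' >/dev/null; python3 -m creep '[[[-1,12,0,0,0],[-1,12,0,0,0],[-1,12,0,0,0],[-1,12,0,0,0],[-1,12,0,0,0]]]' >/dev/null; python3 -c "from h import *;show()"
```

```text
6.65 p [ 0.7457 -0.229   0.4075] q [-0.462  0.87   0.188  0.047  1.803  1.423]
[[ 0.918 -0.293  0.268]
 [-0.281 -0.956 -0.083]
 [ 0.28   0.    -0.96 ]]
F [-0.18 -0.31  0.44] 0.08842230181026678 0.0
7.65 p [ 0.7818 -0.24    0.3729] q [-0.457  0.925  0.188  0.054  1.686  1.427]
[[ 0.899 -0.293  0.324]
 [-0.276 -0.956 -0.1  ]
 [ 0.339  0.    -0.941]]
F [ 0.25 -0.49  0.4 ] 0.08807222254702449 0.0
```

```bash
python3 -m creep '[[[-1,12,0,-3,0],[-1,12,0,-3,0],[-1,12,0,-3,0],[-1,12,0,-3,0],[-1,12,0,-3,0]]]' >/dev/null; python3 -m creep '[[[-1,12,0,-3,0],[-1,12,0,-3,0],[-1,12,0,-3,0],[-1,12,0,-3,0],[-1,12,0,-3,0]]]' >/dev/null;python3 -m creep '[[[-1,12,0,-3,0],[-1,12,0,-3,0],[-1,12,0,-3,0],[-1,12,0,-3,0],[-1,12,0,-3,0]]]' >/dev/null; python3 -c "from h import *;show()"
python3 -m creep '[[[-1,12,0,-2,0],[-1,12,0,-2,0],[-1,12,0,-2,0],[-1,12,0,-2,0],[-1,12,0,-2,0]]]' >/dev/null; python3 -m creep '[[[-1,12,0,-2,0],[-1,12,0,-2,0],[-1,12,0,-2,0],[-1,12,0,-2,0],[-1,12,0,-2,0]]]' >/dev/null; python3 -m creep '[[[-1,12,0,-2,0],[-1,12,0,-2,0],[-1,12,0,-2,0],[-1,12,0,-2,0],[-1,12,0,-2,0]]]' >/dev/null; python3 -c "from h import *;show()"
```

```text
9.15 p [ 0.776  -0.2381  0.4294] q [-0.463  0.859  0.188  0.071  1.658  1.427]
[[ 0.864 -0.293  0.409]
 [-0.265 -0.956 -0.126]
 [ 0.428  0.    -0.904]]
F [-0.56 -0.15  0.28] 0.08828970772143342 0.0
10.65 p [ 0.7787 -0.2389  0.4679] q [-0.468  0.819  0.187  0.087  1.602  1.427]
[[ 0.821 -0.293  0.491]
 [-0.252 -0.956 -0.151]
 [ 0.513  0.    -0.858]]
F [ 0.36 -0.34 -0.49] 0.08808767914930415 0.0
```

```bash
python3 -m creep '[[[-1,12,0,2,0],[-1,12,0,2,0],[-1,12,0,2,0],[-1,12,0,2,0],[-1,12,0,2,0]]]' >/dev/null; python3 -m creep '[[[-1,12,0,2,0],[-1,12,0,2,0],[-1,12,0,2,0],[-1,12,0,2,0],[-1,12,0,2,0]]]' >/dev/null;python3 -m creep '[[[-1,12,0,2,0],[-1,12,0,2,0],[-1,12,0,2,0],[-1,12,0,2,0],[-1,12,0,2,0]]]' >/dev/null; python3 -c "from h import *;show()"
python3 -m creep '[[[-1,12,0,0,0],[-1,12,0,0,0],[-1,12,0,0,0],[-1,12,0,0,0],[-1,12,0,0,0]]]' >/dev/null; python3 -m creep '[[[-1,12,0,0,0],[-1,12,0,0,0],[-1,12,0,0,0],[-1,12,0,0,0],[-1,12,0,0,0]]]' >/dev/null; python3 -m creep '[[[-1,12,0,0,0],[-1,12,0,0,0],[-1,12,0,0,0],[-1,12,0,0,0],[-1,12,0,0,0]]]' >/dev/null; python3 -c "from h import *;show()"
```

```text
12.15 p [ 0.8404 -0.2578  0.4092] q [-0.457  0.922  0.187  0.095  1.405  1.426]
[[ 0.77  -0.293  0.567]
 [-0.236 -0.956 -0.174]
 [ 0.593  0.    -0.805]]
F [-0.39 -0.32  0.22] 0.08793525090106533 0.0
13.65 p [ 0.824  -0.2527  0.4824] q [-0.465  0.839  0.187  0.113  1.393  1.425]
[[ 0.712 -0.293  0.638]
 [-0.218 -0.956 -0.196]
 [ 0.667  0.    -0.745]]
F [0.46 0.14 0.44] 0.08852555832828163 0.0
```

```bash
python3 - <<'E'
from h import *
import cv2
d=get_image("top");cv2.imwrite("pics/t1.png",d["image"])
print(proj(d,(.446,-.199,.258)),proj(d,(.4235,-.198,.08)))
E
```

```text
(np.float64(363.1146453885376), np.float64(209.55941328624544)) (np.float64(353.3424331599817), np.float64(275.26926571878727))
```

View pics/t1.png

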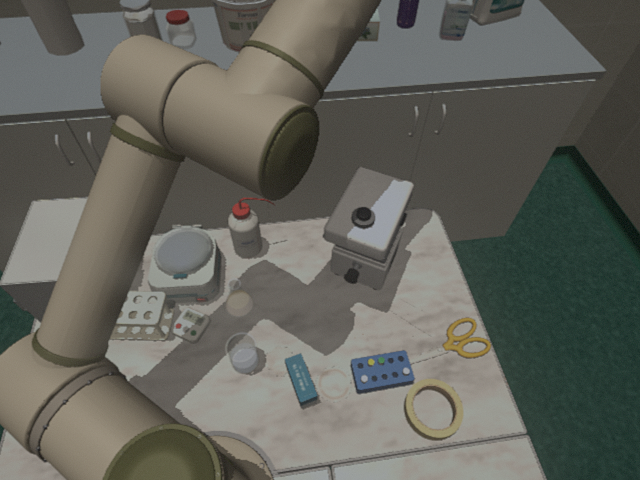

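The viewer is now clear in the top view: its key is at (364,216) and its knob at (352,276). The flask is at (239,298), well off to the left. I'll zoom for the angle.

```bash
python3 - <<'E'
import cv2
i=cv2.imread("pics/t1.png")[160:300,310:430];cv2.imwrite("pics/z1.png",cv2.resize(i,(514,600),interpolation=cv2.INTER_CUBIC))
E
```

```text
(no output)
```

View pics/z1.png

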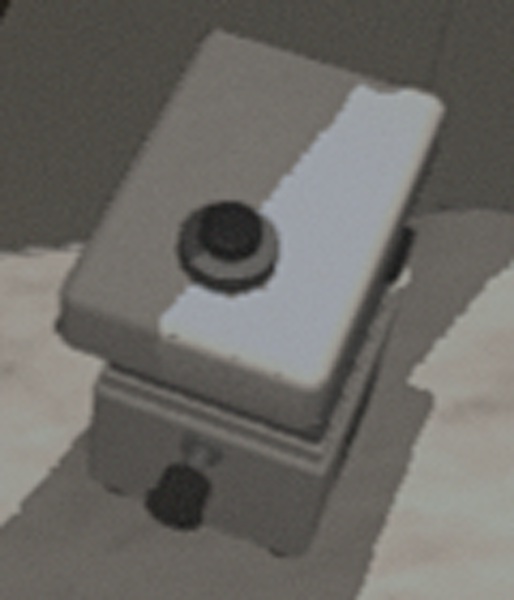

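```bash
python3 - <<'E'
from h import *
d=get_image("top");s=get_image("scene")
P=lambda a,b,z:ray(d,310+a/4.286,160+b/4.286,z)
for n,a,b,z in[("key",232,228,.258),("knob",180,495,.08),("TFfar+y",66,297,.236),("TFnear-y",322,390,.236),("TB-y",440,105,.236),("TB+y",215,33,.236),("lowF+y",62,335,.196),("lowF-y",320,437,.196),("hF+y",103,372,.114),("hF-y",318,468,.114)]:print(n,P(a,b,z).round(4))
def tri(o):
    A=[];B=[]
    for D,u,v in o:
        T=np.array(D["cam_to_world"]);r=T[:3,:3]@[(u-D["cx"])/D["fx"],-(v-D["cy"])/D["fy"],-1];r/=np.linalg.norm(r);Q=np.eye(3)-np.outer(r,r);A.append(Q);B.append(Q@T[:3,3])
    return np.linalg.solve(sum(A),sum(B)).round(4)
print(tri([(d,364.1,213.2),(s,286.3,181.3)]),tri([(d,352,275.5),(s,298,282.3)]))
E
```

```text
key [ 0.438  -0.2012  0.258 ]
knob [ 0.4226 -0.1953  0.08  ]
TFfar+y [ 0.4116 -0.1379  0.236 ]
TFnear-y [ 0.3791 -0.2417  0.236 ]
TB-y [ 0.5397 -0.2892  0.236 ]
TB+y [ 0.5714 -0.1883  0.236 ]
lowF+y [ 0.4223 -0.1362  0.196 ]
lowF-y [ 0.3844 -0.2463  0.196 ]
hF+y [ 0.4645 -0.1532  0.114 ]
hF-y [ 0.4237 -0.2556  0.114 ]
[ 0.4421 -0.2024  0.2552] [ 0.4235 -0.1959  0.0796]
```

```bash
python3 -m creep '[[[-1,-0.96,0.15,-0.75,0],[-1,-1.92,0.3,-1.5,0],[-1,-2.88,0.45,-2.25,0],[-1,-3.84,0.6,-3,0],[-1,-4.8,0.75,-3.75,0]]]'|head -2; cat >> h.py <<'E'
def to(t):
    s,M=show();print("units",(M.T@(np.array(t)-s["ee_pos"])/.04).round(2))
E
python3 -c "from h import *;to((.34,-.17,.45))"
```

```text
clock: 14.3
ee_pos: [0.6324, -0.2188, 0.4689]
14.3 p [ 0.6324 -0.2188  0.4689] q [-0.577  0.211  1.204  0.217  1.027  1.246]
[[ 0.713 -0.293  0.637]
 [-0.218 -0.956 -0.196]
 [ 0.667  0.    -0.745]]
F [1.11 0.56 2.02] 0.08809675663382954 0.0
units [-5.79  0.98 -4.55]
```

Tilt is held. Continue back, then down.

```bash
python3 -m creep '[[[-1,-0.96,0.15,-0.75,0],[-1,-1.92,0.3,-1.5,0],[-1,-2.88,0.45,-2.25,0],[-1,-3.84,0.6,-3,0],[-1,-4.8,0.75,-3.75,0]]]'|head -2; 
python3 -c "from h import *;to((.353,-.174,.163))"
```

```text
clock: 14.8
ee_pos: [0.3919, -0.1757, 0.453]
14.8 p [ 0.3919 -0.1757  0.453 ] q [-0.951 -0.371  1.776  0.459  1.16   0.856]
[[ 0.713 -0.292  0.638]
 [-0.217 -0.956 -0.195]
 [ 0.667  0.001 -0.745]]
F [-1.34 -1.42  0.51] 0.08831535485399412 0.0
units [-5.54  0.24  4.77]
```

```bash
python3 -m creep '[[[-1,-0.74,0.15,-0.66,0],[-1,-1.54,0.17,0.24,0],[-1,-2.34,0.2,1.14,0],[-1,-3.14,0.2,2.04,0],[-1,-3.94,0.2,2.94,0]]]'|head -2; 
python3 -c "from h import *;to((.353,-.174,.163))"
```

```text
clock: 15.3
ee_pos: [0.3532, -0.173, 0.2592]
15.3 p [ 0.3532 -0.173   0.2592] q [-1.093 -0.383  2.281  0.708  0.819  0.392]
[[ 0.712 -0.294  0.637]
 [-0.218 -0.956 -0.198]
 [ 0.667  0.002 -0.745]]
F [ 0.82 -1.3   0.12] 0.08813793362686931 0.0
units [-1.6   0.02  1.79]
```

```bash
python3 -m creep '[[[-1,-0.6,0,0.9,0],[-1,-1.2,0,1.8,0],[-1,-1.55,0,2.45,0],[-1,-1.55,0,2.45,0],[-1,-1.55,0,2.45,0]]]'|head -2; 
python3 -c "from h import *;to((.4345,-.199,.068))"
python3 - <<'E'
from h import *
import cv2
for n in("scene","top"):
    d=get_image(n);cv2.imwrite(f"pics/p_{n}.png",d["image"])
a=cv2.resize(cv2.imread("pics/p_scene.png")[165:365,180:400],(440,400));b=cv2.resize(cv2.imread("pics/p_top.png")[180:360,270:430],(356,400))
cv2.imwrite("pics/pp.png",np.hstack([a,b]))
E
```

```text
clock: 15.8
ee_pos: [0.3722, -0.1789, 0.147]
15.8 p [ 0.3722 -0.1789  0.147 ] q [-1.03  -0.075  2.426  1.185  0.503 -0.156]
[[ 0.712 -0.293  0.638]
 [-0.219 -0.956 -0.195]
 [ 0.667 -0.001 -0.745]]
F [ 0.46 -0.69  1.34] 0.08794799261883515 0.0
units [-0.1   0.03  2.56]
```

View pics/pp.png

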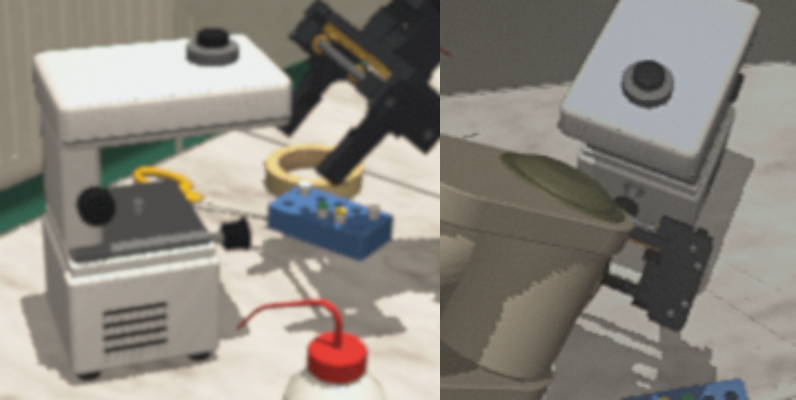

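The fingers straddle the knob axis, with the knob at crop (236,235) and the pads just above and in front of it. I'll advance along the tool axis.

```bash
python3 -m creep '[[[-1,-0.05,0.02,0.8,0],[-1,-0.1,0.03,1.5,0],[-1,-0.1,0.03,2.1,0],[-1,-0.1,0.03,2.5,0],[-1,-0.1,0.03,2.5,0]]]'
python3 -c "from h import *;to((.4345,-.199,.068))"
```

```text
clock: 16.4
ee_pos: [0.4338, -0.1993, 0.07]
ee_rot: [0.053, 0.923, -0.138, 0.354]
wrist_force: [-0.8, 1.4, 0.0]
opening: 0.0882
gripper_force: 0.0
16.4 p [ 0.4338 -0.1993  0.07  ] q [-0.881  0.304  2.327  1.895  0.399 -0.806]
[[ 0.711 -0.293  0.639]
 [-0.217 -0.956 -0.196]
 [ 0.669  0.001 -0.743]]
F [-0.77  1.37  0.01] 0.08818500590891609 0.0
units [-0.02 -0.01  0.05]
```

```bash
python3 -m creep '[[[1,0,0,0,0],[1,0,0,0,0],[1,0,0,0,0],[1,0,0,0,0],[1,0,0,0,0]]]' 20;python3 -m creep '[[[1,0,0,0,0],[1,0,0,0,0],[1,0,0,0,0],[1,0,0,0,0],[1,0,0,0,0]]]' 20; python3 -c "from h import *;show()"
```

```text
clock: 16.9
ee_pos: [0.4326, -0.1989, 0.0696]
ee_rot: [0.053, 0.924, -0.138, 0.353]
wrist_force: [-0.2, 0.3, 0.3]
opening: 0.0505
gripper_force: 0.0
clock: 17.4
ee_pos: [0.4327, -0.1983, 0.0692]
ee_rot: [0.053, 0.924, -0.138, 0.353]
wrist_force: [0.8, 4.6, 1.8]
opening: 0.0269
gripper_force: 19.3
17.4 p [ 0.4327 -0.1983  0.0692] q [-0.881  0.304  2.33   1.896  0.399 -0.808]
[[ 0.712 -0.292  0.638]
 [-0.218 -0.956 -0.195]
 [ 0.667 -0.    -0.745]]
F [0.77 4.64 1.83] 0.026895622127419576 19.333936670682306
```

```bash
cat > f.py <<'E'
from h import *
s=state();u=np.array([-.955,.296,0])
print("t %.2f pull mm %.1f drag %.2f lat %.2f up %.2f op %.4f"%(s["clock"],1e3*(s["ee_pos"]-[.4327,-.1983,.0692])@u,-s["wrist_force"]@u,s["wrist_force"]@[.296,.955,0],s["wrist_force"][2],s["opening"]))
E
python3 f.py
python3 -m creep '[[[1,-0.02,0,-0.018,0],[1,-0.04,0,-0.036,0],[1,-0.06,0,-0.054,0],[1,-0.08,0,-0.072,0],[1,-0.1,0,-0.09,0]]]' >/dev/null; python3 f.py
python3 -m creep '[[[1,-0.008,0,-0.007,0],[1,-0.016,0,-0.014,0],[1,-0.024,0,-0.021,0],[1,-0.028,0,-0.025,0],[1,-0.028,0,-0.025,0]]]' >/dev/null; python3 f.py
python3 -m creep '[[[1,-0.008,0,-0.007,0],[1,-0.016,0,-0.014,0],[1,-0.024,0,-0.021,0],[1,-0.028,0,-0.025,0],[1,-0.028,0,-0.025,0]]]' >/dev/null; python3 f.py
python3 -m creep '[[[1,-0.008,0,-0.007,0],[1,-0.016,0,-0.014,0],[1,-0.024,0,-0.021,0],[1,-0.028,0,-0.025,0],[1,-0.028,0,-0.025,0]]]' >/dev/null; python3 f.py
```

```text
t 17.40 pull mm -0.0 drag -0.63 lat 4.66 up 1.83 op 0.0269
t 17.90 pull mm 5.2 drag 2.56 lat 5.39 up -0.44 op 0.0263
t 18.40 pull mm 6.6 drag 2.40 lat 5.38 up -0.11 op 0.0265
t 18.90 pull mm 8.1 drag 3.45 lat 5.62 up -0.03 op 0.0267
t 19.40 pull mm 9.7 drag 2.82 lat 5.60 up -0.37 op 0.0261
```

```bash

python3 -m creep '[[[1,-0.008,0,-0.007,0],[1,-0.016,0,-0.014,0],[1,-0.024,0,-0.021,0],[1,-0.028,0,-0.025,0],[1,-0.028,0,-0.025,0]]]' >/dev/null; python3 f.py
python3 -m creep '[[[1,-0.008,0,-0.007,0],[1,-0.016,0,-0.014,0],[1,-0.024,0,-0.021,0],[1,-0.028,0,-0.025,0],[1,-0.028,0,-0.025,0]]]' >/dev/null; python3 f.py
```

```text
t 19.90 pull mm 11.3 drag 1.05 lat 5.49 up 0.30 op 0.0267
t 20.40 pull mm 13.0 drag -3.82 lat 6.51 up 2.96 op 0.0266
```

```bash

python3 -m creep '[[[1,-0.008,0,-0.007,0],[1,-0.016,0,-0.014,0],[1,-0.024,0,-0.021,0],[1,-0.028,0,-0.025,0],[1,-0.028,0,-0.025,0]]]' >/dev/null; python3 f.py
python3 -m creep '[[[1,-0.008,0,-0.007,0],[1,-0.016,0,-0.014,0],[1,-0.024,0,-0.021,0],[1,-0.028,0,-0.025,0],[1,-0.028,0,-0.025,0]]]' >/dev/null; python3 f.py
```

```text
t 20.90 pull mm 14.5 drag -4.06 lat 6.03 up 3.36 op 0.0267
t 21.40 pull mm 15.8 drag 0.40 lat 5.82 up 1.74 op 0.0266
```

The drag turned negative at 13–14.5 mm and is now about zero at 15.8 mm, which puts the rod at the click. I'll release it and back off.

```bash
python3 -m creep '[[[-1,0,0,0,0],[-1,0,0,0,0],[-1,0,0,0,0],[-1,0,0,0,0],[-1,0,0,0,0]]]' >/dev/null;python3 -m creep '[[[-1,0,0,0,0],[-1,0,0,0,0],[-1,0,0,0,0],[-1,0,0,0,0],[-1,0,0,0,0]]]' >/dev/null; python3 f.py
python3 -m creep '[[[-1,0,0,-0.6,0],[-1,0,0,-1.2,0],[-1,0,0,-1.8,0],[-1,0,0,-2.4,0],[-1,0,0,-2.6,0]]]' ; python3 -c "from h import *;show()"
python3 - <<'E'
from h import *
import cv2
d=get_image("scene");cv2.imwrite("pics/r.png",d["image"])
a=[cv2.resize(cv2.imread(f)[230:310,225:325],(400,320),interpolation=cv2.INTER_CUBIC) for f in("pics/scene0.png","pics/r.png")]
cv2.imwrite("pics/rr.png",np.hstack(a))
E
```

```text
t 22.40 pull mm 15.8 drag 0.33 lat -0.66 up -1.26 op 0.0881
clock: 22.9
ee_pos: [0.3504, -0.1736, 0.1478]
ee_rot: [0.054, 0.924, -0.138, 0.353]
wrist_force: [0.9, 0.1, -0.5]
opening: 0.0884
gripper_force: 0.0
22.9 p [ 0.3504 -0.1736  0.1478] q [-1.107 -0.142  2.478  1.148  0.557 -0.176]
[[ 0.712 -0.294  0.638]
 [-0.217 -0.956 -0.198]
 [ 0.668  0.002 -0.744]]
F [ 0.94  0.12 -0.54] 0.08837968222499107 0.0
```

View pics/rr.png

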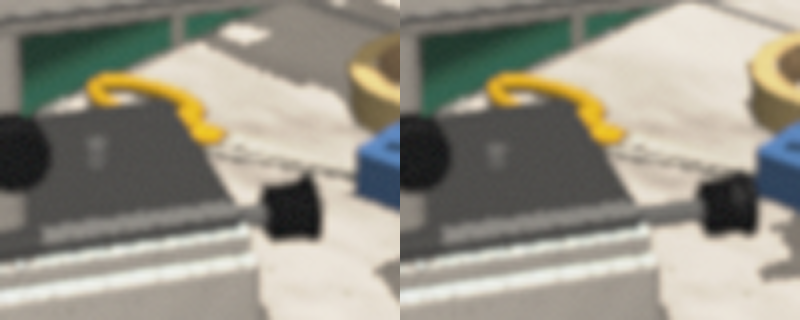

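The left half is before the pull and the right half is after. The knob centre moved from (292,208) to about (728,205) in the doubled crop, roughly 36 crop px further out. The pin on the deck at (497,155) sits lower than before. Next is the key.

```bash
python3 -m creep '[[[-1,0.5,0,-0.95,0],[-1,1.3,0,-1.8,0],[1,2.1,0,-2.7,0],[1,2.9,0,-3.6,0],[1,3.2,0,-3.9,0]]]' 20 >/dev/null;  python3 -c "from h import *;to((.448,-.2035,.30))"
```

```text
23.45 p [ 0.3433 -0.1715  0.3528] q [-1.137 -0.494  2.095  0.6    1.078  0.565]
[[ 0.71  -0.293  0.641]
 [-0.214 -0.956 -0.2  ]
 [ 0.671  0.005 -0.741]]
F [ 0.75  0.52 -1.19] 0.06653676621748772 0.0
units [ 1.14 -0.01  2.82]
```

```bash
python3 -m creep '[[[1,0.5,0,0.9,0],[1,0.9,0,1.8,0],[1,1.14,0,2.5,0],[1,1.14,0,2.8,0],[1,1.14,0,2.8,0]]]' >/dev/null; python3 -m creep '[[[1,0,0,0,0],[1,0,0,0,0],[1,0,0,0,0],[1,0,0,0,0],[1,0,0,0,0]]]' >/dev/null;  python3 -c "from h import *;to((.448,-.2035,.266))"
python3 - <<'E'
from h import *
import cv2
d=get_image("scene");e=get_image("top")
cv2.imwrite("pics/k.png",np.hstack([cv2.resize(d["image"][130:250,210:350],(466,400)),cv2.resize(e["image"][160:280,300:400],(333,400))]))
E
```

```text
24.45 p [ 0.4466 -0.2031  0.2956] q [-0.855 -0.142  2.015  0.577  0.703  0.676]
[[ 0.712 -0.294  0.638]
 [-0.218 -0.956 -0.197]
 [ 0.668  0.001 -0.745]]
F [-0.6   0.01  0.34] 0.0007894146636138039 0.0
units [-0.47 -0.    0.58]
```

View pics/k.png

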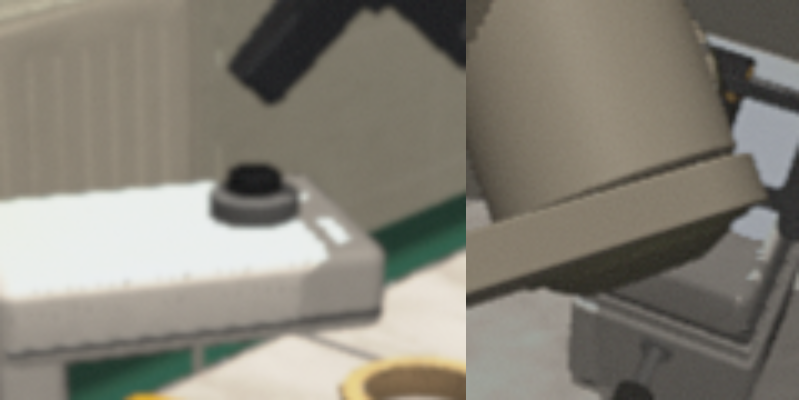

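The tip hangs above the key, its lower corner at crop (270,105) and the key top at (254,170). I'll lower it straight down.

```bash
python3 -m creep '[[[1,-0.15,0,0.16,0],[1,-0.3,0,0.32,0],[1,-0.43,0,0.48,0],[1,-0.43,0,0.48,0],[1,-0.43,0,0.48,0]]]' |head -4; python3 -m creep '[[[1,-0.03,0,0.03,0],[1,-0.05,0,0.056,0],[1,-0.07,0,0.075,0],[1,-0.083,0,0.093,0],[1,-0.083,0,0.093,0]]]' |head -4;  python3 -m creep '[[[1,-0.01,0,0.01,0],[1,-0.02,0,0.02,0],[1,-0.03,0,0.033,0],[1,-0.033,0,0.037,0],[1,-0.033,0,0.037,0]]]' |head -4
```

```text
clock: 25.05
ee_pos: [0.4467, -0.203, 0.2692]
ee_rot: [0.053, 0.924, -0.139, 0.353]
wrist_force: [-0.2, -0.8, -0.1]
clock: 25.55
ee_pos: [0.4468, -0.2031, 0.2646]
ee_rot: [0.053, 0.924, -0.138, 0.353]
wrist_force: [-0.3, 0.2, 0.7]
clock: 26.05
ee_pos: [0.4468, -0.2031, 0.2626]
ee_rot: [0.053, 0.924, -0.138, 0.353]
wrist_force: [-0.8, 0.4, 2.4]
```

```bash
python3 -m creep '[[[1,-0.017,0,0.019,0],[1,-0.033,0,0.037,0],[1,-0.05,0,0.056,0],[1,-0.05,0,0.056,0],[1,-0.05,0,0.056,0]]]' |head -4; python3 -m creep '[[[1,-0.017,0,0.019,0],[1,-0.033,0,0.037,0],[1,-0.033,0,0.037,0],[1,-0.033,0,0.037,0],[1,-0.033,0,0.037,0]]]' |head -4
```

```text
clock: 26.55
ee_pos: [0.4468, -0.2031, 0.2596]
ee_rot: [0.053, 0.924, -0.138, 0.353]
wrist_force: [-0.1, 1.1, 3.0]
clock: 27.05
ee_pos: [0.4469, -0.2032, 0.2581]
ee_rot: [0.053, 0.924, -0.138, 0.354]
wrist_force: [-2.5, 1.2, 7.5]
```

Force is 7.5 N, above the 4 N needed, so the key is fully down. I'll lift clear and check the rod.

```bash
python3 -m creep '[[[1,0.15,0,-0.16,0],[1,0.7,0,-0.8,0],[1,1.3,0,-1.5,0],[1,1.7,0,-2,0],[1,1.7,0,-2,0]]]'; python3 - <<'E'
from h import *
import cv2
d=get_image("scene");cv2.imwrite("pics/f.png",d["image"])
a=[cv2.resize(cv2.imread(f)[160:310,200:325],(400,480),interpolation=cv2.INTER_CUBIC) for f in("pics/r.png","pics/f.png")]
cv2.imwrite("pics/ff.png",np.hstack(a))
E
```

```text
clock: 27.55
ee_pos: [0.4444, -0.2026, 0.3659]
ee_rot: [0.055, 0.923, -0.138, 0.355]
wrist_force: [0.8, 0.6, -0.8]
opening: 0.0004
gripper_force: 0.0
```

View pics/ff.png

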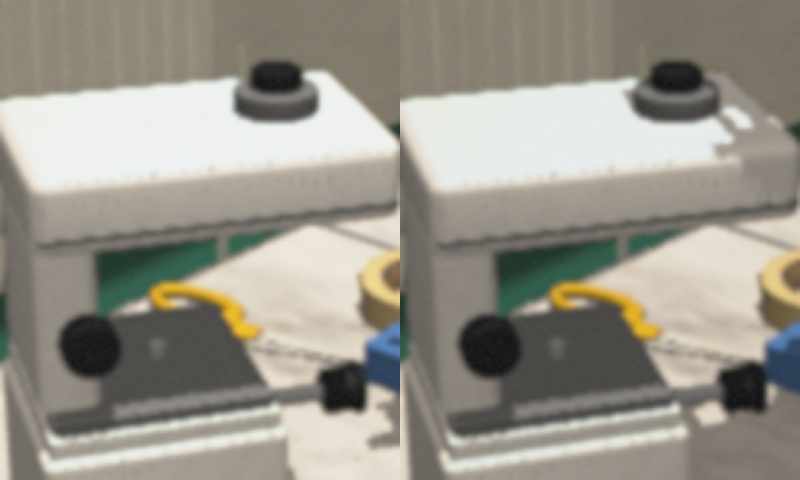

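The rod is unchanged, with its knob at crop (743,387) against (343,387) before. The key is back up and the arm is clear.

```bash
python3 -c "from workcell import *;print(job_done())"
```

```text
the job is handed in; nothing more can be done
None
```

I pulled the rod about 16 mm out, where the pull force showed the middle click, and let it go. I then pressed the key fully down (7.5 N). The last picture shows the rod still there; the flask was never approached, and I handed the job in at about 28 s.

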